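# Restock the counter display

### The job

Put each of the four loose products into the low display tray made for its shape and size: the slim round spice jar into the small round tray, the wide round fish tin into the large round tray, the flat carton lengthwise into the oblong tray, the square caddy into the square tray with its sides in line with the tray's. Set each one down gently rather than dropping it, so that it stands upright and flat on the tray's floor inside the rim, and leave the sauce bottle and the bell where they stand.

Things in the scene. Friction and masses are not known exactly. Their poses are not given: they have to be found in the camera images.
- jar: Slim round glass spice jar with paper label and black cap, 44 mm in diameter, 95 mm tall (glass up to 78 mm, then the cap, 41 mm in diameter), loose, under 0.2 kg. Origin at the centre of its underside, z up (upright at the start). Goes into tray_small_round.
- tin: Wide round fish tin, steel with a paper band and a small pull tab on top, 66 mm in diameter, 40 mm tall, loose, under 0.3 kg. Origin at the centre of its underside, z up (upright at the start). Goes into tray_large_round.
- carton: Flat brown cardboard carton with a paper label on top, lying flat, 104 mm along its x, 58 mm along its y, 28 mm tall, rigid, loose, under 0.2 kg. Origin at the centre of its underside, z up (upright at the start). Goes into tray_oblong, long sides along the tray's (either way round).
- caddy: Square metal tea caddy with paper label and dark metal lid, 50 mm along x and y, 85 mm tall, loose, under 0.25 kg. Origin at the centre of its underside, z up (upright at the start). Goes into tray_square with its sides parallel to the tray's (any quarter turn).
- tray_small_round: Small round tray, 62 mm inside diameter. Fixed to the counter, pale wooden floor 4 mm thick, dark wooden rim 5 mm wide whose top is 10 mm above the counter (6 mm above the tray's floor). Origin at the centre of its underside, on the counter, z up. 
- tray_large_round: Large round tray, 84 mm inside diameter. Fixed to the counter, pale wooden floor 4 mm thick, dark wooden rim 5 mm wide whose top is 10 mm above the counter (6 mm above the tray's floor). Origin at the centre of its underside, on the counter, z up. 
- tray_oblong: Oblong tray, inside 122 mm along its x and 76 mm along its y. Fixed to the counter, pale wooden floor 4 mm thick, dark wooden rim 5 mm wide whose top is 10 mm above the counter (6 mm above the tray's floor). Origin at the centre of its underside, on the counter, z up. 
- tray_square: Square tray, inside 68 mm along x and y. Fixed to the counter, pale wooden floor 4 mm thick, dark wooden rim 5 mm wide whose top is 10 mm above the counter (6 mm above the tray's floor). Origin at the centre of its underside, on the counter, z up. 
- sauce_bottle: Bystander: tall amber sauce bottle, 58 mm in diameter, 190 mm tall, loose, on the left of the work. Origin at the centre of its underside. Leave alone.
- bell: Bystander: brass counter bell, 84 mm in diameter, 58 mm tall, loose, on the right of the work. Origin at the centre of its underside. Leave alone.
Things that resemble listed ones, but are neither listed nor needed, are in the scene too. What is shaped like the caddy but blue or orange is not meant.

How it is judged:
By the outcome, as a careful person would: the job done as asked, in the order asked, and still so for the second after the job is handed in, with the robot touching nothing.
It also fails if it takes over 118 s, if anything falls off the work surface, if the arm or the gripper's body presses on something with over 40 N, if the wrist force passes 120 N, or if a joint passes its speed limit or range.

### The arm

A 6-joint arm with a two-finger parallel gripper is mounted at the origin on the work surface. World frame = base frame: x ahead of the robot, y to its left, z up, the work surface at z = 0. Lengths are in m, angles in rad, forces in N, time in s.
With the tool pointing down it reaches from about 0.25 to 0.725 m from the base axis. Payload 4 kg.
Tool frame: the origin (TCP) lies midway between the tips of the shut fingers; the grasp point (between the pads) lies grip_point_offset behind it (grip_point_offset is the distance from the TCP to the grasp point, in m); z points along the fingers, y is the line along which they close (so a half turn about z gives the same grasp; the last joint's range is limited). The gripper opens to 85 mm and grips with 20 to 120 N. Pads are 22 mm wide; open, the fingers measure 114 mm over their backs; the gripper's body (76 mm by 85 mm) begins 54 mm behind the grasp point. The pads swing forward as they close: fully open they stand 13 mm farther back than shut.
Start: joints at [-1.143, 0.241, 0.005, 1.335, 0, 1.571], TCP at [0.207, -0.455, 0.231] pointing down, gripper open.
Joint ranges: [-2.72, 2.72], [-1.05, 1.87], [-1.09, 1.28], [-1.99, 2.15], [-1.42, 1.44], [-3.14, 3.14]. Speed limits (rad/s): [2.79, 2.79, 3.14, 3.14, 3.14, 3.14].

### API

Orientations are given as a unit quaternion [x, y, z, w].
In Python, from workcell import * gives the robot as it stands. The module is installed in compiled form; this text tells all that it offers.
- The arm moves only by the tool arm_command, never from a script. Its arguments are lists of equal length, an entry for each row: "slide": the shift along the tool's x, y, z in cm, a list of three; "spin": the turn about the tool's z in degrees. A call has exactly 5 rows; each row is the pose to reach, as a shift and turn from the pose commanded when the call began, along the tool's axes at that moment; what a row does not reach only later rows make up. A row lasts 1/8 s, in which the tool goes at most 62.5 mm and 10.7 degrees, less where a joint would pass 70% of its speed; a pose out of reach is approached as far as the arm can. A call with a gripper value outside its range is refused whole. "jaw" is the finger opening in cm, from 0 to 8.54, set as the call begins (left out, the last holds). The fingers move at their own pace and stop on an object; the grip force is fixed at half the most. Time passes only in rows, so rows that repeat a pose let the fingers close, or fill a call up. It gives the time, the measured TCP pose, the force, the opening and the grip force at its end, in the units of the state.
- get_obs(): the state, without advancing time (a new reading comes with each control period).
- camera(name): name is "scene" or "side" or "wrist"; returns a dict with "pixels" (384x512x3 uint8, red, green, blue), "range_z" (384x512 float32, m along the optical axis (not along the pixel's ray), 0 where there is no reading), "intrinsics" (3x3 intrinsics, pixels), "rvec" (rotation vector, rad) and "tvec" (3), from world to camera coordinates, as OpenCV has them. Camera axes: x right, y down, z forward; pixel columns grow to the right and rows downward; lengths in m; the calibration is good to about 2 mm. A picture is of the moment at which its call begins.
- job_done(): hands the job in; it is judged then, once.
Trained networks look in a picture, given as the dict that the camera call returned (one of the last four; its "shot" number tells which), for a name from the list of things; names that differ only in an ending like _2 or _b are one class to them, and where a whole thing is asked for, a point or a joint stands for the part that bears it (a point fixed in the world has none). Each returns a list of dicts, best first, with "confidence" (0 to 1); they miss things now and then, are a little off and sometimes report something else, mostly with a low value. They report only what shows in the picture. A call takes as long as a camera call. They do not tell look-alikes from the thing itself.
- recognise(picture, thing): "centre" ([column, row] in pixels, amid what is visible of it).
- landmark_of(picture, thing): "centre" ([column, row] in pixels: a listed point, or the origin of a listed thing).
The state is a dict: "clock": time; "joint_pos": joint angles; "joint_vel": joint speeds; "tau": joint torques, N m; "eef_pos": TCP position; "tool_rot": TCP orientation; "ft_force": force on the tool from outside, world axes, zero at the start; "ft_torque": the same for the moment, N m; "grip_width": finger opening in m; "grasp_force": force on a finger pad.
Only numpy, scipy, OpenCV 4.12 (cv2) and the standard library are available. Lean on these libraries where they do the work, as an engineer would, in place of code of your own. Each camera call takes 0.05 s, during which the arm holds its last target. There are 200 camera calls.

## Working session

There is one attempt and no reset: what is moved stays moved. The work goes in short steps, Python scripts to look and compute and a tool call to move; the robot and the scene stay as the last step left them, time stands still between calls to the robot, and variables do not carry over. Pictures are saved under pics/ and viewed, at most 14 in all, crops included, and the job is handed in when it is done.

Besides the shell and the picture viewer there is one more tool, called after "Request:" by a JSON object that holds its "api" and its "payload", one argument or row to a line. arm_command: Moves the arm, as the interface text tells. Its arguments: {"type":"object","properties":{"slide":{"type":"array","items":{"type":"array","items":{"type":"number"}}},"spin":{"type":"array","items":{"type":"number"}},"jaw":{"type":"number"}},"required":["slide","spin"]}

```bash
mkdir -p pics
cat > h.py <<'E'
from workcell import *
import numpy as np, cv2, json
def cloud(p):
    K=np.array(p["intrinsics"]);R=cv2.Rodrigues(np.array(p["rvec"],float))[0];t=np.array(p["tvec"],float).ravel()
    z=p["range_z"];v,u=np.mgrid[:z.shape[0],:z.shape[1]]
    c=np.stack([(u-K[0,2])/K[0,0]*z,(v-K[1,2])/K[1,1]*z,z],-1)
    w=(c-t)@R; w[z==0]=np.nan
    return w
def ray(p,uv,zp):
    K=np.array(p["intrinsics"]);R=cv2.Rodrigues(np.array(p["rvec"],float))[0];t=np.array(p["tvec"],float).ravel()
    o=-R.T@t; d=R.T@np.linalg.inv(K)@np.array([uv[0],uv[1],1.])
    return o+d*(zp-o[2])/d[2]
def save(p,n): cv2.imwrite(f"pics/{n}.png",np.ascontiguousarray(p["pixels"][:,:,::-1]))
T=["jar","tin","carton","caddy","tray_small_round","tray_large_round","tray_oblong","tray_square","sauce_bottle","bell"]
E
python3 - <<'E'
from h import *
o=get_obs();print({k:np.round(v,3).tolist() for k,v in o.items()})
try: print(grip_point_offset)
except Exception as e: print(e)
for n in("scene","side"):
    p=camera(n);save(p,n+"0");w=cloud(p)
    for t in T:
        for r,l in [(recognise(p,t),'R'),(landmark_of(p,t),'L')]:
            print(n,t,l,[(np.round(d["centre"]).tolist(),round(d["confidence"],2),np.round(ray(p,d["centre"],0)if l=='L' else w[int(d["centre"][1]),int(d["centre"][0])],3).tolist()) for d in r[:4]])
E
```

```text
{'clock': 0.0, 'joint_pos': [-1.143, 0.241, 0.004, 1.335, 0.0, 1.571], 'joint_vel': [-0.001, -0.001, -0.001, -0.001, 0.0, -0.0], 'tau': [0.0, -37.232, 25.241, 0.017, 0.0, 0.0], 'eef_pos': [0.207, -0.454, 0.23], 'tool_rot': [0.977, 0.212, -0.0, -0.001], 'ft_force': [0.31, -0.255, -0.629], 'ft_torque': [-0.002, -0.054, 0.025], 'grasp_force': 0.0, 'grip_width': 0.085}
0.0187
scene jar R [([307.0, 183.0], 0.77, [0.646, 0.076, 0.066]), ([261.0, 174.0], 0.5, [0.45, 0.089, 0.003])]
scene jar L [([305.0, 189.0], 0.54, [0.63, 0.106, 0.0])]
scene tin R [([205.0, 232.0], 0.91, [0.474, -0.277, 0.043]), ([278.0, 221.0], 0.72, [0.635, -0.106, 0.031])]
scene tin L [([259.0, 171.0], 0.67, [0.441, 0.099, 0.0]), ([203.0, 236.0], 0.64, [0.456, -0.266, 0.0]), ([305.0, 192.0], 0.16, [0.638, 0.091, 0.0])]
scene carton R [([275.0, 220.0], 0.59, [0.629, -0.108, 0.034])]
scene carton L [([277.0, 223.0], 0.76, [0.628, -0.089, 0.0])]
scene caddy R [([233.0, 187.0], 0.82, [0.456, -0.099, 0.083]), ([322.0, 209.0], 0.82, [0.74, -0.011, 0.068]), ([198.0, 196.0], 0.76, [0.388, -0.193, 0.082]), ([165.0, 201.0], 0.65
[... 2087 characters left out ...]
[258.0, 160.0], 0.62, [0.622, -0.249, 0.0]), ([259.0, 222.0], 0.56, [0.443, 0.086, 0.0])]
side tray_oblong R [([259.0, 157.0], 0.78, [0.628, -0.269, 0.005])]
side tray_oblong L [([262.0, 158.0], 0.67, [0.615, -0.268, 0.0])]
side tray_square R [([170.0, 236.0], 0.62, [0.632, 0.262, 0.006])]
side tray_square L [([228.0, 257.0], 0.62, [0.447, 0.255, 0.0]), ([171.0, 238.0], 0.59, [0.628, 0.263, 0.0])]
side sauce_bottle R [([136.0, 271.0], 0.84, [0.527, 0.471, 0.115]), ([298.0, 156.0], 0.46, [0.468, -0.271, 0.042])]
side sauce_bottle L [([144.0, 295.0], 0.65, [0.556, 0.45, 0.0])]
side bell R [([304.0, 138.0], 0.47, [0.516, -0.443, 0.036])]
side bell L [([303.0, 141.0], 0.73, [0.53, -0.482, 0.0])]
```

```bash
python3 -c "
import cv2,numpy as np
a=[cv2.imread(f'pics/{n}0.png') for n in('scene','side')]
" ; ls pics
```

```text
scene0.png
side0.png
```

View pics/scene0.png

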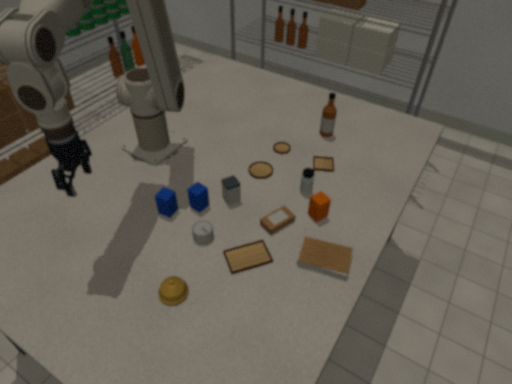

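Run:
```python
import cv2
a=cv2.imread('pics/scene0.png')[160:260,140:350];b=cv2.imread('pics/side0.png')[130:280,150:370]
cv2.imwrite('pics/crop.png',cv2.vconcat([cv2.resize(a,(630,295),interpolation=2),cv2.resize(b,(630,295),interpolation=2)]))
```

```text
(no output)
```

View pics/crop.png

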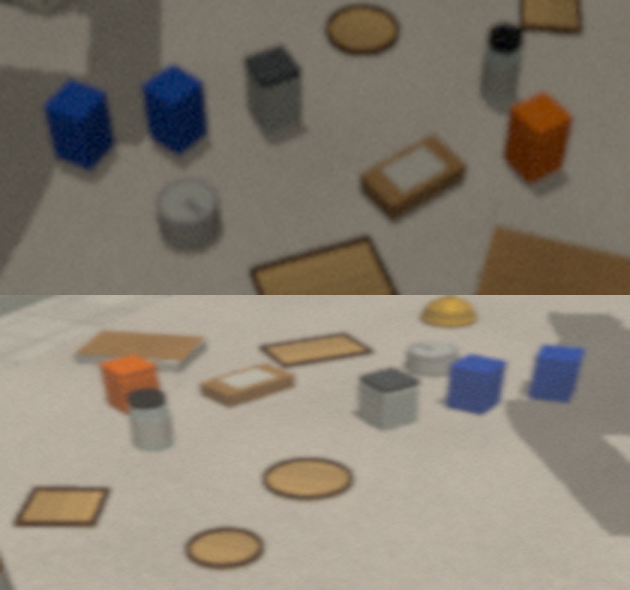

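The scene view shows four caddy-shaped things: grey with a dark lid at (232,188), blue at (198,196) and (166,202), orange at (319,206). The crop confirms the grey one is the caddy. The jar is at (307,182), the tin (203,232) and the carton (277,219). The trays are small round (282,148), large round (261,170), oblong (248,256) and square (323,163).

```bash
cat >> h.py <<'E'
def circ(P,r):
    from scipy.optimize import least_squares
    c=np.median(P,0); return least_squares(lambda c:np.linalg.norm(P-c,axis=1)-r,c,loss='soft_l1',f_scale=.003).x
def near(w,c,r,z0,z1):
    m=(np.hypot(w[...,0]-c[0],w[...,1]-c[1])<r)&(w[...,2]>z0)&(w[...,2]<z1); return m
def rect(P):
    (c,s,a)=cv2.minAreaRect((P[:,:2]*1000).astype(np.float32)); return np.round(c,1),np.round(s,1),round(a,1)
E
python3 - <<'E'
from h import *
obj=dict(jar=(.635,.085,.095),tin=(.465,-.27,.04),carton=(.63,-.085,.028),caddy=(.445,-.09,.085))
tr=dict(tray_small_round=(.447,.258),tray_large_round=(.445,.09),tray_oblong=(.623,-.258),tray_square=(.63,.262))
for n in("scene","side"):
    p=camera(n);w=cloud(p);rgb=p["pixels"].astype(float)
    f=near(w,(.53,.18),.05,-.05,.05);print(n,"floor",np.round([w[f][:,2].mean(),w[f][:,2].std()],4))
    for k,(x,y,h) in obj.items():
        m=near(w,(x,y),.075,.012,.15);P=w[m];zt=np.percentile(P[:,2],95)
        Q=P[P[:,2]>zt-.008];print(k,len(P),"top z",round(zt,4),np.round(np.median(Q[:,2]),4),"topmean",np.round(Q.mean(0),4),"rect",rect(Q),"all",rect(P))
    for k,(x,y) in tr.items():
        m=near(w,(x,y),.085,-.01,.03)
        hsv=cv2.cvtColor(p["pixels"],cv2.COLOR_RGB2HSV)
        mm=m&((hsv[...,1]>70))
        n_,l,st,ce=cv2.connectedComponentsWithStats(mm.astype(np.uint8))
        i=1+np.argmax(st[1:,4]);vv,uu=np.nonzero(l==i)
        # intersect with plane z=0.007
        P=np.array([ray(p,(u,v),.008) for u,v in zip(uu,vv)])
        print(k,len(P),"z",round(np.median(w[l==i][:,2]),4),"mean",np.round(P.mean(0),4),"rect",rect(P))
E
```

```text
scene floor [0.0029 0.0022]
jar 305 top z 0.0994 0.0977 topmean [0.6383 0.0945 0.0975] rect (array([636.8,  96.5]), array([38. , 38.2]), 49.2) all (array([637.5,  94.1]), array([41.4, 44.1]), 61.6)
tin 395 top z 0.0452 0.0423 topmean [ 0.4593 -0.2682  0.0423] rect (array([ 458.6, -267.2]), array([62.7, 65.2]), 1.1) all (array([ 459.9, -267.8]), array([65.5, 65.9]), 2.6)
carton 545 top z 0.0334 0.0304 topmean [ 0.6279 -0.0905  0.0304] rect (array([627.2, -89.6]), array([105.8,  61.3]), 69.0) all (array([626.5, -89.4]), array([106.7,  62.6]), 68.2)
caddy 437 top z 0.0895 0.0873 topmean [ 0.4397 -0.0823  0.0871] rect (array([437.9, -80.7]), array([51.6, 50.9]), 55.0) all (array([438.1, -81.6]), array([51., 55.]), 59.6)
tray_small_round 158 z 0.008 mean [0.4436 0.2619 0.008 ] rect (array([441.9, 262.2]), array([64.3, 73.4]), 28.8)
tray_large_round 321 z 0.0073 mean [0.4444 0.1003 0.008 ] rect (array([445.6, 100.3]), array([87.1, 91.7]), 33.3)
tray_oblong 1006 z 0.0065 mean [ 0.6213 -0.26    0.008 ] rect (array([ 621.5, -258.3]), array([131.2,  87.7]), 52.0)
tray_square 264 z 0.0077 mean 
[... 556 characters left out ...]
,  61. ]), 69.1) all (array([625.6, -89.8]), array([107.3,  61. ]), 69.1)
caddy 527 top z 0.0867 0.0856 topmean [ 0.4352 -0.0784  0.0851] rect (array([436.9, -82.8]), array([50. , 54.3]), 60.5) all (array([437. , -81.8]), array([52.4, 55. ]), 62.3)
tray_small_round 411 z 0.005 mean [0.4394 0.2648 0.008 ] rect (array([440.9, 264.4]), array([64.8, 68.2]), 27.2)
tray_large_round 483 z 0.0051 mean [0.4399 0.104  0.008 ] rect (array([440.1, 104.1]), array([86.9, 87.2]), 26.8)
tray_oblong 346 z 0.0059 mean [ 0.6184 -0.2554  0.008 ] rect (array([ 618.4, -256.2]), array([125.9,  86. ]), 52.2)
tray_square 503 z 0.0054 mean [0.622  0.2662 0.008 ] rect (array([622.5, 265.3]), array([74.7, 79.2]), 26.0)
```

```bash
cat > go.py <<'E'
import sys
from h import *
from scipy.spatial.transform import Rotation as Ro
# args: x y z phi_deg  (tool x heading); several targets allowed, chained
o=get_obs();p=np.array(o["eef_pos"]);R=Ro.from_quat(o["tool_rot"]).as_matrix()
ph=np.degrees(np.arctan2(R[1,0],R[0,0]))
print("t",round(o["clock"],2),"p",np.round(p,4),"phi",round(ph,2),"grip",round(o["grip_width"],4),round(o["grasp_force"],1),"q",np.round(o["joint_pos"],2))
a=list(map(float,sys.argv[1:]))
for i in range(0,len(a),4):
    t=np.array(a[i:i+3]);d=(a[i+3]-ph)
    d=(d+90)%180-90
    s=R.T@(t-p)*100 if i==0 else np.array([[np.cos(np.radians(ph)),np.sin(np.radians(ph)),0],[np.sin(np.radians(ph)),-np.cos(np.radians(ph)),0],[0,0,-1]])@(t-p)*100
    print("slide",np.round(s,2),"spin",round(-d,1),"rows>=",int(np.ceil(max(np.linalg.norm(s)/6.25,abs(d)/10.7))))
    p=t;ph+=d
E
python3 go.py .42 -.18 .24 24.5 .636 .0965 .2 24.5
```

```text
t 2.2 p [ 0.2074 -0.455   0.2313] phi 24.51 grip 0.0856 0.0 q [-1.14  0.24  0.01  1.34 -0.    1.57]
slide [ 30.75 -16.2   -0.87] spin 0.0 rows>= 6
slide [ 31.12 -16.2    4.  ] spin -0.0 rows>= 6
```

Request:
{"api": "arm_command", "payload": {
  "slide": [
    [4.5,-2.4,0],
    [10,-5.2,0],
    [15.5,-8,0],
    [21,-11,0],
    [26,-13.6,0]
  ],
  "spin": [0,0,0,0,0],
  "jaw": 8.5
}}

```text
clock: 2.82
eef_pos: [0.3886, -0.2216, 0.2316]
tool_rot: [0.977, 0.212, 0.0, 0.0]
ft_force: [1.5, -0.6, -0.4]
grip_width: 0.0847
grasp_force: 0.0
```

Request:
{"api": "arm_command", "payload": {
  "slide": [
    [5.3,-2.8,0],
    [10.8,-5.6,0],
    [16,-8.4,0],
    [21,-11,0],
    [24,-12.5,0]
  ],
  "spin": [0,0,0,0,0]
}}

```text
clock: 3.45
eef_pos: [0.5554, -0.0075, 0.2311]
tool_rot: [0.977, 0.214, 0.0, -0.0]
ft_force: [-1.1, -0.2, 0.1]
grip_width: 0.0851
grasp_force: 0.0
```

```bash
cat > wr.py <<'E'
import sys
from h import *
# args: name x y r ztop
p=camera("wrist");w=cloud(p);save(p,sys.argv[1])
a=list(map(float,sys.argv[2:]))
for i in range(0,len(a),4):
    x,y,r,zt=a[i:i+4]
    m=near(w,(x,y),r,zt-.008,zt+.02);P=w[m]
    if zt<.02:
        hsv=cv2.cvtColor(p["pixels"],cv2.COLOR_RGB2HSV);m=near(w,(x,y),r,-.02,.03)&(hsv[...,1]>70);vv,uu=np.nonzero(m)
        P=np.array([ray(p,(u,v),.008) for u,v in zip(uu,vv)])
    if len(P)>20: print(len(P),"z",np.round(np.median(w[m][:,2]),4),np.round(P.mean(0),4),rect(P))
    else: print("few",len(P))
E
python3 wr.py w1 .636 .0965 .06 .095 .6265 -.0895 .08 .028; python3 go.py .636 .0965 .2 24.5 .636 .0965 .042 24.5
```

```text
1684 z 0.0937 [0.637  0.0944 0.0937] (array([636.9,  94.7]), array([40.2, 39.6]), 36.5)
3896 z 0.0269 [ 0.6278 -0.0882  0.0269] (array([626.6, -90.4]), array([104.2,  58. ]), 69.5)
t 3.5 p [ 0.5574 -0.005   0.2307] phi 24.8 grip 0.0852 0.0 q [-0.01  0.35  0.16  1.37  0.    2.7 ]
slide [11.38 -5.91  3.11] spin 0.3 rows>= 3
slide [ 0.   0.  15.8] spin -0.0 rows>= 3
```

View pics/w1.png

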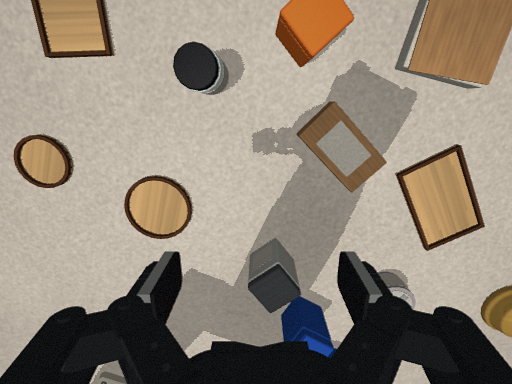

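The wrist view shows the jar's black cap at (197,67), the carton (341,147) and the caddy (274,275). The trays also show: small (44,160), large (158,207), oblong (440,197), square (75,25).

```bash
python3 wr.py w2 .636 .0955 .06 .095 .6265 -.0895 .08 .028 .4375 -.082 .05 .085 .441 .2635 .06 .008 .442 .102 .06 .008 .62 -.258 .09 .008 .625 .265 .07 .008 .458 -.268 .06 .04; python3 go.py .6365 .0955 .2 24.5 .6365 .0955 .042 24.5
```

```text
1658 z 0.0938 [0.637  0.0945 0.0937] (array([636.7,  94.7]), array([39.9, 39.8]), 81.4)
3863 z 0.0269 [ 0.6278 -0.0882  0.0269] (array([626.7, -90.4]), array([104.1,  58.1]), 69.5)
1419 z 0.0837 [ 0.4401 -0.081   0.0834] (array([437.5, -82.7]), array([51.3, 50. ]), 62.1)
2402 z 0.0034 [0.4452 0.2598 0.008 ] (array([444.3, 259.4]), array([70.5, 77.2]), 24.8)
3282 z 0.0032 [0.446  0.1001 0.008 ] (array([445. ,  99.5]), array([91.9, 96. ]), 69.9)
5715 z 0.0031 [ 0.6235 -0.2549  0.008 ] (array([ 620.7, -257. ]), array([135.5,  88.4]), 52.5)
4188 z 0.0032 [0.6185 0.258  0.008 ] (array([617.8, 257.3]), array([61. , 82.2]), 25.9)
275 z 0.0387 [ 0.4828 -0.2703  0.0383] (array([ 482.2, -273.4]), array([54. , 16.4]), 76.4)
t 3.55 p [ 0.5559 -0.007   0.2306] phi 24.78 grip 0.0852 0.0 q [-0.01  0.35  0.16  1.37  0.    2.7 ]
slide [11.61 -5.93  3.07] spin 0.3 rows>= 3
slide [ 0.   0.  15.8] spin -0.0 rows>= 3
```

Request:
{"api": "arm_command", "payload": {
  "slide": [
    [4.5,-2.3,0],
    [9,-4.6,0],
    [11.6,-5.9,3],
    [11.6,-5.9,5],
    [11.6,-5.9,5]
  ],
  "spin": [0,0,0,0,0]
}}

```text
clock: 4.18
eef_pos: [0.6335, 0.0911, 0.1789]
tool_rot: [0.977, 0.212, -0.003, -0.0]
ft_force: [0.1, -1.4, 0.4]
grip_width: 0.0852
grasp_force: 0.0
```

```bash
python3 wr.py w3 .636 .0955 .06 .095 .625 .265 .07 .008;python3 go.py .6365 .0955 .042 24.5; python3 go.py|cut -c1-60
```

```text
1637 z 0.0938 [0.6381 0.0957 0.0936] (array([637. ,  95.3]), array([39.7, 39.8]), 59.9)
5443 z 0.0033 [0.628  0.2629 0.008 ] (array([626.5, 262.2]), array([77.6, 81.3]), 26.3)
t 4.22 p [0.6344 0.091  0.1807] phi 24.47 grip 0.0854 0.0 q [ 0.14  0.55  0.33  1.36 -0.    2.86]
slide [ 0.41 -0.32 13.87] spin -0.0 rows>= 3
t 4.22 p [0.6344 0.091  0.1807] phi 24.47 grip 0.0854 0.0 q
```

View pics/w3.png

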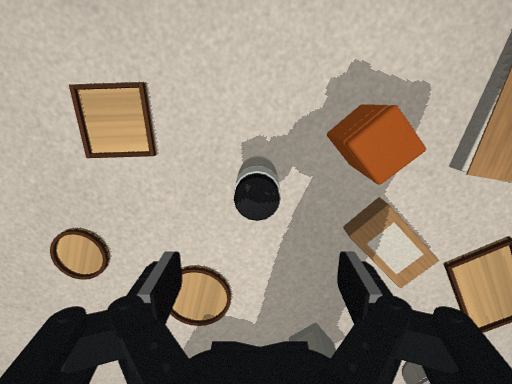

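The jar's cap at (257,197) lies midway between the fingers; its surroundings are clear, so I descend, grip and lift.

Request:
{"api": "arm_command", "payload": {
  "slide": [
    [0.4,-0.3,1],
    [0.4,-0.3,5],
    [0.4,-0.3,10],
    [0.4,-0.3,13.9],
    [0.4,-0.3,13.9]
  ],
  "spin": [0,0,0,0,0]
}}

```text
clock: 4.85
eef_pos: [0.6348, 0.0955, 0.0393]
tool_rot: [0.977, 0.212, -0.003, -0.0]
ft_force: [-0.6, 0.1, 0.5]
grip_width: 0.0851
grasp_force: 0.0
```

Request:
{"api": "arm_command", "payload": {
  "slide": [
    [0,0,0],
    [0,0,0],
    [0,0,0],
    [0,0,0],
    [0,0,0]
  ],
  "spin": [0,0,0,0,0],
  "jaw": 3.6
}}

```text
clock: 5.48
eef_pos: [0.6397, 0.0966, 0.0453]
tool_rot: [0.977, 0.212, 0.003, 0.0]
ft_force: [0.1, 1.2, 6.7]
grip_width: 0.0427
grasp_force: 61.3
```

Request:
{"api": "arm_command", "payload": {
  "slide": [
    [0,0,0],
    [0,0,0],
    [0,0,-2],
    [0,0,-5],
    [0,0,-8]
  ],
  "spin": [0,0,0,0,0]
}}

```text
clock: 6.1
eef_pos: [0.6373, 0.0961, 0.1233]
tool_rot: [0.977, 0.212, -0.0, 0.0]
ft_force: [0.3, 1.1, -1.5]
grip_width: 0.0429
grasp_force: 61.0
```

```bash
python3 go.py .443 .262 .122 24.5 .443 .262 .0465 24.5
```

```text
t 6.1 p [0.6373 0.0961 0.1233] phi 24.52 grip 0.0429 61.0 q [ 0.15  0.59  0.25  1.23 -0.    2.86]
slide [-10.8  -23.15   0.13] spin 0.0 rows>= 5
slide [0.   0.   7.55] spin -0.0 rows>= 2
```

Request:
{"api": "arm_command", "payload": {
  "slide": [
    [-2.1,-4.6,0],
    [-4.3,-9.2,0],
    [-6.5,-14,0],
    [-8.7,-18.6,0],
    [-10.8,-23.1,0]
  ],
  "spin": [-8,-16,-24,-30,-30]
}}

```text
clock: 6.72
eef_pos: [0.4422, 0.2625, 0.1229]
tool_rot: [0.889, 0.458, 0.001, -0.0]
ft_force: [0.1, -0.3, -1.6]
grip_width: 0.0426
grasp_force: 61.2
```

Request:
{"api": "arm_command", "payload": {
  "slide": [
    [0,0,0],
    [0,0,0],
    [0,0,1],
    [0,0,1],
    [0,0,1]
  ],
  "spin": [0,0,0,0,0]
}}

```text
clock: 7.35
eef_pos: [0.4438, 0.2609, 0.1119]
tool_rot: [0.889, 0.457, -0.0, 0.0]
ft_force: [0.2, -0.5, -1.8]
grip_width: 0.0427
grasp_force: 61.4
```

```bash
python3 wr.py w4 .443 .262 .06 .008 .444 .102 .06 .008 .625 .265 .07 .008;python3 go.py .443 .262 .0465 54.5;python3 go.py .443 .262 .0465 54.5
```

```text
3071 z 0.0032 [0.4483 0.271  0.008 ] (array([446.4, 268.7]), array([58.5, 70. ]), 57.7)
702 z 0.0037 [0.4686 0.1245 0.008 ] (array([448.1, 103.4]), array([89.3, 66.2]), 33.6)
10588 z 0.0031 [0.6254 0.2661 0.008 ] (array([624.1, 264.3]), array([79.5, 80.3]), 26.3)
t 7.4 p [0.4438 0.2611 0.1121] phi 54.44 grip 0.0427 61.4 q [ 0.53  0.35 -0.16  1.05  0.    2.72]
slide [ 0.03 -0.12  6.56] spin -0.1 rows>= 2
t 7.4 p [0.4438 0.2611 0.1121] phi 54.44 grip 0.0427 61.4 q [ 0.53  0.35 -0.16  1.05  0.    2.72]
slide [ 0.03 -0.12  6.56] spin -0.1 rows>= 2
```

View pics/w4.png

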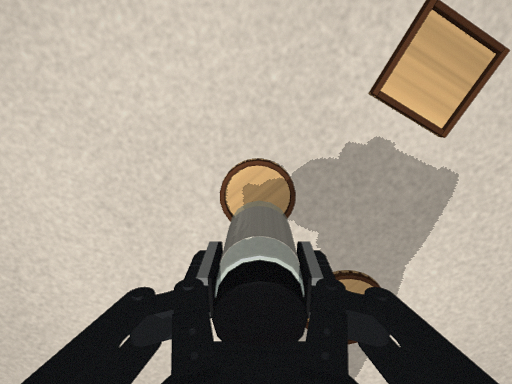

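The held jar hangs over the small tray at (258,190), centred sideways, and its far rim agrees with centre (0.443, 0.263).

Request:
{"api": "arm_command", "payload": {
  "slide": [
    [0,0,2],
    [0,0,4],
    [0,0,5.5],
    [0,0,6.3],
    [0,0,6.6]
  ],
  "spin": [0,0,0,0,0]
}}

```text
clock: 8.02
eef_pos: [0.4434, 0.2614, 0.0492]
tool_rot: [0.889, 0.458, 0.0, -0.0]
ft_force: [-10.8, -5.6, 36.1]
grip_width: 0.0427
grasp_force: 64.5
```

Request:
{"api": "arm_command", "payload": {
  "slide": [
    [0,0,0],
    [0,0,0],
    [0,0,0],
    [0,0,0],
    [0,0,0]
  ],
  "spin": [0,0,0,0,0]
}}

```text
clock: 8.65
eef_pos: [0.4433, 0.2614, 0.0493]
tool_rot: [0.889, 0.458, 0.001, -0.0]
ft_force: [-7.8, -4.5, 18.2]
grip_width: 0.0425
grasp_force: 63.7
```

Request:
{"api": "arm_command", "payload": {
  "slide": [
    [0,0,-0.2],
    [0,0,-0.3],
    [0,0,-0.3],
    [0,0,-0.3],
    [0,0,-0.3]
  ],
  "spin": [0,0,0,0,0]
}}

```text
clock: 9.28
eef_pos: [0.4437, 0.2617, 0.0493]
tool_rot: [0.889, 0.458, 0.0, 0.0]
ft_force: [0.8, 0.1, 0.8]
grip_width: 0.0426
grasp_force: 61.7
```

Run:
```python
from h import *
o=get_obs();print(o["ft_force"],o["eef_pos"])
a=[camera(n) for n in("side","scene")]
c=[cv2.resize(np.ascontiguousarray(a[0]["pixels"][200:280,180:290,::-1]),None,fx=5,fy=5,interpolation=2),cv2.resize(np.ascontiguousarray(a[1]["pixels"][110:170,240:350,::-1]),None,fx=5,fy=5,interpolation=2)]
c=cv2.vconcat(c);cv2.imwrite("pics/c2.png",cv2.resize(c,(471,600)))
```

```text
[0.78408139 0.11461474 0.78388309] [0.44374925 0.26167821 0.04932847]
```

View pics/c2.png

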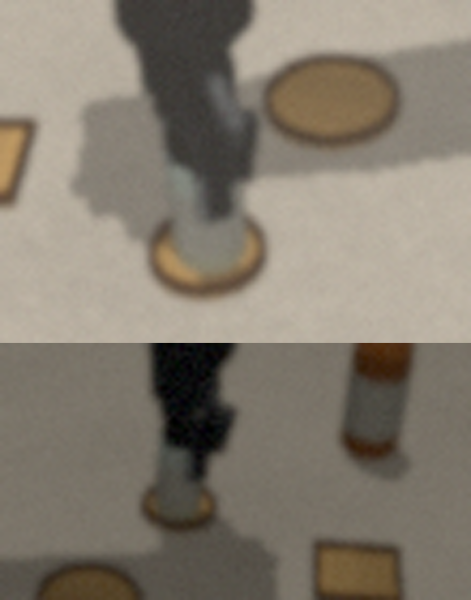

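Both views show the jar standing amid the small tray, within the rim ((205,245) in the crop), and the force is back near zero, so I let go.

Request:
{"api": "arm_command", "payload": {
  "slide": [
    [0,0,0],
    [0,0,0],
    [0,0,0],
    [0,0,0],
    [0,0,0]
  ],
  "spin": [0,0,0,0,0],
  "jaw": 8.5
}}

```text
clock: 10.0
eef_pos: [0.4435, 0.2615, 0.0493]
tool_rot: [0.889, 0.458, 0.0, -0.0]
ft_force: [-0.2, 0.4, 0.5]
grip_width: 0.0848
grasp_force: 0.0
```

Request:
{"api": "arm_command", "payload": {
  "slide": [
    [0,0,-2],
    [0,0,-6],
    [0,0,-11],
    [0,0,-16],
    [0,0,-19]
  ],
  "spin": [0,0,0,0,0]
}}

```text
clock: 10.62
eef_pos: [0.4442, 0.262, 0.2423]
tool_rot: [0.889, 0.458, 0.002, -0.0]
ft_force: [1.3, -0.3, -0.1]
grip_width: 0.0852
grasp_force: 0.0
```

```bash
python3 wr.py w5 .443 .262 .06 .099 ;python3 go.py .444 .0 .24 24.5 .4585 -.268 .2 -20.5
```

```text
1070 z 0.0977 [0.4428 0.2597 0.0976] (array([442.5, 259. ]), array([39.7, 39.3]), 53.5)
t 10.68 p [0.4456 0.2628 0.2459] phi 54.51 grip 0.0848 0.0 q [0.53 0.26 0.07 1.37 0.   2.72]
slide [-21.5   15.12   0.45] spin 30.0 rows>= 5
slide [-9.79 24.99  4.  ] spin 45.0 rows>= 5
```

Request:
{"api": "arm_command", "payload": {
  "slide": [
    [-3,2.1,0],
    [-7.8,5.6,0],
    [-12.6,9,0],
    [-17.4,12.4,0],
    [-21.5,15.1,0]
  ],
  "spin": [6,15,24,30,30]
}}

```text
clock: 11.3
eef_pos: [0.4412, -0.0032, 0.2392]
tool_rot: [0.977, 0.212, 0.0, 0.0]
ft_force: [0.0, -0.3, -0.1]
grip_width: 0.0848
grasp_force: 0.0
```

```bash
python3 go.py .4585 -.268 .17 24.5
```

```text
t 11.3 p [ 0.4412 -0.0032  0.2392] phi 24.44 grip 0.0848 0.0 q [-0.01  0.12 -0.12  1.33 -0.    2.71]
slide [-9.38 24.82  6.93] spin -0.1 rows>= 5
```

Request:
{"api": "arm_command", "payload": {
  "slide": [
    [-1.9,5,0.5],
    [-3.8,10,2],
    [-5.7,15,3.5],
    [-7.6,20,5],
    [-9.4,24.8,6.5]
  ],
  "spin": [0,0,0,0,0]
}}

```text
clock: 11.92
eef_pos: [0.4588, -0.2676, 0.1737]
tool_rot: [0.977, 0.212, 0.0, -0.0]
ft_force: [0.6, 0.2, 0.9]
grip_width: 0.0852
grasp_force: 0.0
```

```bash
python3 wr.py w6 .4585 -.268 .06 .04;python3 wr.py w6 .4585 -.268 .06 .04; python3 go.py .4585 -.268 .005 24.5
```

```text
2991 z 0.0393 [ 0.4597 -0.268   0.0392] (array([ 458.5, -268.8]), array([65.5, 65. ]), 62.3)
3054 z 0.0393 [ 0.4597 -0.2681  0.0392] (array([ 457.9, -268.8]), array([65.6, 64.5]), 24.7)
t 12.03 p [ 0.4579 -0.2698  0.1718] phi 24.17 grip 0.085 0.0 q [-0.53  0.34 -0.02  1.22 -0.    2.19]
slide [ 0.17 -0.12 16.68] spin -0.3 rows>= 3
```

View pics/w6.png

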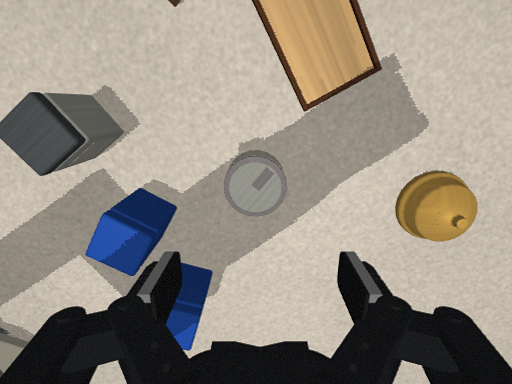

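The tin at (255,183) lies midway between the fingers, which are clear of the blue decoys at (133,232) and (190,305). I descend.

Request:
{"api": "arm_command", "payload": {
  "slide": [
    [0.1,0,3],
    [0.1,0,8],
    [0.1,0,13],
    [0.1,0,16],
    [0.1,0,16.5]
  ],
  "spin": [0,0,0,0,0]
}}

```text
clock: 12.65
eef_pos: [0.4579, -0.2636, 0.0072]
tool_rot: [0.977, 0.213, -0.002, -0.002]
ft_force: [0.3, -0.5, 0.0]
grip_width: 0.0848
grasp_force: 0.0
```

Request:
{"api": "arm_command", "payload": {
  "slide": [
    [0,0,0],
    [0,0,0],
    [0,0,0],
    [0,0,0],
    [0,0,0]
  ],
  "spin": [0,0,0,0,0],
  "jaw": 5.8
}}

```text
clock: 13.28
eef_pos: [0.4613, -0.266, 0.0112]
tool_rot: [0.977, 0.212, 0.001, 0.001]
ft_force: [-0.5, 0.9, 5.9]
grip_width: 0.0645
grasp_force: 67.0
```

Request:
{"api": "arm_command", "payload": {
  "slide": [
    [0,0,0],
    [0,0,-1],
    [0,0,-4],
    [0,0,-8],
    [0,0,-12]
  ],
  "spin": [0,0,0,0,0]
}}

```text
clock: 13.9
eef_pos: [0.4591, -0.265, 0.1303]
tool_rot: [0.977, 0.212, -0.001, -0.001]
ft_force: [1.3, 0.7, -2.4]
grip_width: 0.0644
grasp_force: 67.0
```

```bash
python3 go.py .444 .1015 .13 24.5
```

```text
t 13.9 p [ 0.4591 -0.265   0.1303] phi 24.51 grip 0.0644 67.0 q [-0.52  0.37 -0.09  1.11 -0.    2.19]
slide [ 13.83 -33.98   0.06] spin 0.0 rows>= 6
```

Request:
{"api": "arm_command", "payload": {
  "slide": [
    [2,-5,-1],
    [4.1,-10,-2],
    [6.3,-15.5,-2],
    [8.5,-21,-2],
    [10.7,-26.3,-2]
  ],
  "spin": [0,0,0,0,0]
}}

```text
clock: 14.52
eef_pos: [0.4474, 0.02, 0.1497]
tool_rot: [0.977, 0.212, 0.0, 0.0]
ft_force: [2.2, -0.5, -1.8]
grip_width: 0.0645
grasp_force: 67.1
```

Request:
{"api": "arm_command", "payload": {
  "slide": [
    [2,-4.9,0],
    [3.1,-7.7,0],
    [3.1,-7.7,3],
    [3.1,-7.7,6],
    [3.1,-7.7,8]
  ],
  "spin": [0,0,0,0,0]
}}

```text
clock: 15.15
eef_pos: [0.443, 0.1011, 0.0681]
tool_rot: [0.977, 0.213, -0.001, 0.0]
ft_force: [0.1, 0.3, -2.0]
grip_width: 0.0644
grasp_force: 67.5
```

```bash
python3 wr.py w7 .444 .1015 .06 .008;python3 go.py .444 .1015 .016 24.5
```

```text
5510 z 0.0031 [0.4624 0.1083 0.008 ] (array([456.9, 106. ]), array([66.9, 92.4]), 23.3)
t 15.2 p [0.4416 0.1007 0.0661] phi 24.53 grip 0.064 67.4 q [ 0.22  0.3  -0.38  0.89 -0.    2.94]
slide [0.28 0.03 5.  ] spin 0.0 rows>= 1
```

View pics/w7.png

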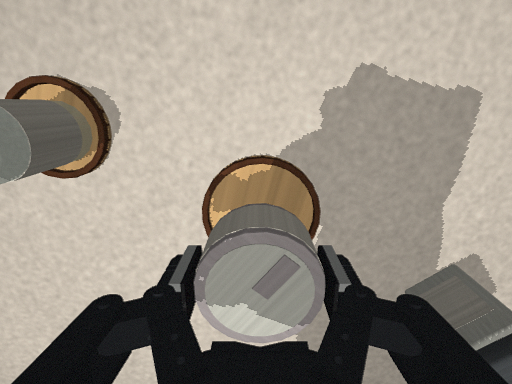

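The tin is held level over the large tray: tray centre column 261, tin column 260.

Request:
{"api": "arm_command", "payload": {
  "slide": [
    [0.2,0,1.5],
    [0.2,0,3],
    [0.2,0,4],
    [0.2,0,4.5],
    [0.2,0,4.7]
  ],
  "spin": [0,0,0,0,0]
}}

```text
clock: 15.82
eef_pos: [0.4464, 0.1021, 0.0223]
tool_rot: [0.977, 0.212, 0.0, -0.0]
ft_force: [-0.8, -1.0, -2.6]
grip_width: 0.0643
grasp_force: 67.4
```

Request:
{"api": "arm_command", "payload": {
  "slide": [
    [0,0,0.1],
    [0,0,0.2],
    [0,0,0.3],
    [0,0,0.3],
    [0,0,0.3]
  ],
  "spin": [0,0,0,0,0]
}}

```text
clock: 16.45
eef_pos: [0.4462, 0.102, 0.0194]
tool_rot: [0.977, 0.212, 0.0, -0.0]
ft_force: [-0.4, 0.2, -2.7]
grip_width: 0.0644
grasp_force: 67.4
```

Request:
{"api": "arm_command", "payload": {
  "slide": [
    [0,0,0.1],
    [0,0,0.2],
    [0,0,0.3],
    [0,0,0.3],
    [0,0,0.3]
  ],
  "spin": [0,0,0,0,0]
}}

```text
clock: 17.08
eef_pos: [0.4462, 0.102, 0.0163]
tool_rot: [0.977, 0.212, -0.0, 0.0]
ft_force: [0.5, -0.4, -2.1]
grip_width: 0.064
grasp_force: 67.4
```

Request:
{"api": "arm_command", "payload": {
  "slide": [
    [0,0,0.1],
    [0,0,0.1],
    [0,0,0.2],
    [0,0,0.2],
    [0,0,0.2]
  ],
  "spin": [0,0,0,0,0]
}}

```text
clock: 17.7
eef_pos: [0.4462, 0.1021, 0.0151]
tool_rot: [0.977, 0.212, 0.0, 0.0]
ft_force: [-1.9, -0.6, 5.9]
grip_width: 0.0641
grasp_force: 68.4
```

Request:
{"api": "arm_command", "payload": {
  "slide": [
    [0,0,0],
    [0,0,0],
    [0,0,0],
    [0,0,0],
    [0,0,0]
  ],
  "spin": [0,0,0,0,0],
  "jaw": 8.5
}}

```text
clock: 18.32
eef_pos: [0.4462, 0.102, 0.0142]
tool_rot: [0.977, 0.212, -0.0, 0.0]
ft_force: [-0.4, 0.1, -0.1]
grip_width: 0.0851
grasp_force: 0.0
```

Request:
{"api": "arm_command", "payload": {
  "slide": [
    [0,0,-2],
    [0,0,-6],
    [0,0,-11],
    [0,0,-15],
    [0,0,-18]
  ],
  "spin": [0,0,0,0,0]
}}

```text
clock: 18.95
eef_pos: [0.4467, 0.1021, 0.1964]
tool_rot: [0.977, 0.212, 0.001, -0.0]
ft_force: [0.4, 0.3, -0.2]
grip_width: 0.0849
grasp_force: 0.0
```

```bash
python3 wr.py w8 .444 .1015 .06 .044 .443 .26 .04 .099;python3 go.py .6265 -.09 .17 -20.5
```

```text
2638 z 0.0433 [0.4445 0.101  0.0432] (array([443.2, 100.2]), array([65.4, 64.2]), 24.0)
1933 z 0.0977 [0.4434 0.2571 0.0975] (array([442.4, 258.3]), array([39.3, 40.7]), 24.2)
t 19.0 p [0.4486 0.1026 0.1999] phi 24.51 grip 0.0853 0.0 q [ 0.22  0.17 -0.16  1.23  0.    2.94]
slide [ 8.17 24.9   3.1 ] spin 45.0 rows>= 5
```

Request:
{"api": "arm_command", "payload": {
  "slide": [
    [1.6,5,0],
    [3.2,10,0],
    [4.8,15,1],
    [6.5,20,2],
    [8.1,24.9,3]
  ],
  "spin": [-9,-18,-27,-36,-44.8]
}}

```text
clock: 19.62
eef_pos: [0.6242, -0.0923, 0.1636]
tool_rot: [0.821, 0.571, -0.0, -0.0]
ft_force: [-0.4, 0.6, 1.1]
grip_width: 0.0852
grasp_force: 0.0
```

Request:
{"api": "arm_command", "payload": {
  "slide": [
    [0,0,0],
    [0,0,0],
    [0,0,0],
    [0,0,0],
    [0,0,0]
  ],
  "spin": [0,0,0,0,0]
}}

```text
clock: 20.25
eef_pos: [0.6231, -0.0902, 0.1651]
tool_rot: [0.822, 0.569, 0.0, 0.0]
ft_force: [0.2, -0.1, -0.7]
grip_width: 0.0848
grasp_force: 0.0
```

```bash
python3 wr.py w9 .6265 -.09 .08 .028; python3 go.py .6265 -.09 .006 69.4
```

```text
5197 z 0.027 [ 0.6278 -0.0872  0.027 ] (array([626.7, -90.2]), array([103.9,  58.1]), 69.5)
t 20.3 p [ 0.6231 -0.0904  0.165 ] phi 69.35 grip 0.0847 0.0 q [-0.14  0.53  0.26  1.3  -0.    1.79]
slide [ 0.15  0.29 15.9 ] spin -0.0 rows>= 3
```

View pics/w9.png

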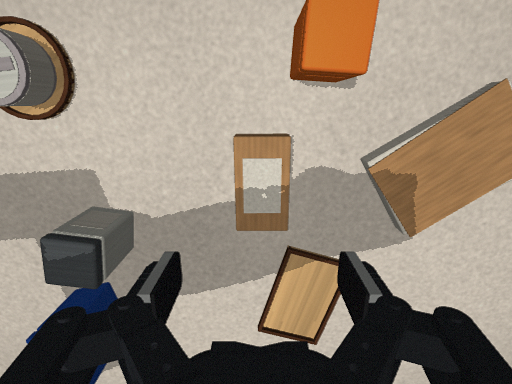

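The carton at (262,183) lies upright in the view, square to the fingers, which have free room on both sides.

Request:
{"api": "arm_command", "payload": {
  "slide": [
    [0.2,0.3,3],
    [0.2,0.3,8],
    [0.2,0.3,13],
    [0.2,0.3,15.8],
    [0.2,0.3,16.2]
  ],
  "spin": [0,0,0,0,0]
}}

```text
clock: 20.92
eef_pos: [0.6244, -0.0896, -0.0002]
tool_rot: [0.823, 0.569, -0.002, -0.002]
ft_force: [0.1, 1.0, 0.7]
grip_width: 0.0848
grasp_force: 0.0
```

Request:
{"api": "arm_command", "payload": {
  "slide": [
    [0,0,0],
    [0,0,0],
    [0,0,0],
    [0,0,0],
    [0,0,0]
  ],
  "spin": [0,0,0,0,0],
  "jaw": 5
}}

```text
clock: 21.55
eef_pos: [0.6286, -0.0904, 0.0047]
tool_rot: [0.823, 0.569, 0.002, 0.001]
ft_force: [0.9, -0.3, 6.1]
grip_width: 0.0569
grasp_force: 67.5
```

Request:
{"api": "arm_command", "payload": {
  "slide": [
    [0,0,0],
    [0,0,-1],
    [0,0,-3],
    [0,0,-6],
    [0,0,-8]
  ],
  "spin": [0,0,0,0,0]
}}

```text
clock: 22.18
eef_pos: [0.6269, -0.0902, 0.0839]
tool_rot: [0.823, 0.569, 0.0, 0.0]
ft_force: [0.2, -0.2, -1.1]
grip_width: 0.0567
grasp_force: 66.7
```

```bash
python3 go.py .6205 -.257 .083 52.4
```

```text
t 22.18 p [ 0.6269 -0.0902  0.0839] phi 69.31 grip 0.0567 66.7 q [-0.14  0.59  0.15  1.13 -0.    1.79]
slide [-15.83   5.3    0.1 ] spin 16.9 rows>= 3
```

Request:
{"api": "arm_command", "payload": {
  "slide": [
    [-4,1.4,0],
    [-9,3,0],
    [-13,4.4,0],
    [-15.8,5.3,0],
    [-15.8,5.3,1]
  ],
  "spin": [4,10,16.9,16.9,16.9]
}}

```text
clock: 22.8
eef_pos: [0.6205, -0.2596, 0.0731]
tool_rot: [0.898, 0.44, 0.001, 0.001]
ft_force: [-0.9, 1.1, -1.7]
grip_width: 0.0567
grasp_force: 66.7
```

Request:
{"api": "arm_command", "payload": {
  "slide": [
    [0,0,0],
    [0,0,0],
    [0,0,0],
    [0,0,0],
    [0,0,0]
  ],
  "spin": [0,0,0,0,0]
}}

```text
clock: 23.42
eef_pos: [0.6206, -0.2563, 0.0725]
tool_rot: [0.897, 0.442, 0.0, 0.0]
ft_force: [-0.2, 1.0, -1.7]
grip_width: 0.0571
grasp_force: 66.7
```

```bash
python3 wr.py w10 .6205 -.257 .09 .008; python3 go.py .6205 -.257 .01 52.4
```

```text
4020 z 0.0032 [ 0.6538 -0.217   0.008 ] (array([ 631. , -239.5]), array([88.7, 93.8]), 52.4)
t 23.48 p [ 0.6206 -0.2564  0.0725] phi 52.43 grip 0.0566 66.7 q [-0.39  0.68  0.27  1.16 -0.    1.83]
slide [-0.05  0.03  6.25] spin 0.0 rows>= 1
```

View pics/w10.png

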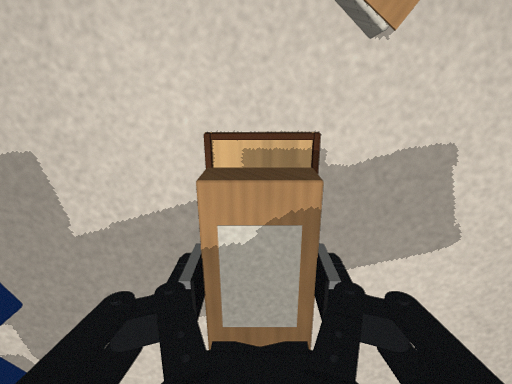

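The carton is held over the oblong tray with parallel sides: tray centre column 262, carton 260.

Request:
{"api": "arm_command", "payload": {
  "slide": [
    [0,0,2],
    [0,0,4],
    [0,0,5.2],
    [0,0,5.7],
    [0,0,5.9]
  ],
  "spin": [0,0,0,0,0]
}}

```text
clock: 24.1
eef_pos: [0.6207, -0.2568, 0.0135]
tool_rot: [0.897, 0.442, 0.0, 0.0]
ft_force: [-0.3, 0.3, -1.2]
grip_width: 0.057
grasp_force: 66.7
```

Request:
{"api": "arm_command", "payload": {
  "slide": [
    [0,0,0.1],
    [0,0,0.2],
    [0,0,0.3],
    [0,0,0.3],
    [0,0,0.3]
  ],
  "spin": [0,0,0,0,0]
}}

```text
clock: 24.72
eef_pos: [0.6205, -0.2567, 0.0104]
tool_rot: [0.897, 0.442, 0.0, 0.0]
ft_force: [0.0, -0.2, -1.5]
grip_width: 0.0565
grasp_force: 66.7
```

Request:
{"api": "arm_command", "payload": {
  "slide": [
    [0,0,0.1],
    [0,0,0.1],
    [0,0,0.2],
    [0,0,0.2],
    [0,0,0.2]
  ],
  "spin": [0,0,0,0,0]
}}

```text
clock: 25.35
eef_pos: [0.6205, -0.2567, 0.0088]
tool_rot: [0.897, 0.442, 0.0, 0.0]
ft_force: [-0.7, 1.4, 3.3]
grip_width: 0.057
grasp_force: 67.1
```

Request:
{"api": "arm_command", "payload": {
  "slide": [
    [0,0,0],
    [0,0,0],
    [0,0,0],
    [0,0,0],
    [0,0,0]
  ],
  "spin": [0,0,0,0,0],
  "jaw": 8.5
}}

```text
clock: 25.98
eef_pos: [0.6204, -0.2567, 0.0082]
tool_rot: [0.897, 0.442, -0.0, -0.0]
ft_force: [-0.4, -0.0, 0.4]
grip_width: 0.085
grasp_force: 0.0
```

Request:
{"api": "arm_command", "payload": {
  "slide": [
    [0,0,-2],
    [0,0,-6],
    [0,0,-11],
    [0,0,-16],
    [0,0,-20]
  ],
  "spin": [0,0,0,0,0]
}}

```text
clock: 26.6
eef_pos: [0.6208, -0.2568, 0.211]
tool_rot: [0.897, 0.442, 0.001, 0.001]
ft_force: [1.2, 0.2, 0.7]
grip_width: 0.0853
grasp_force: 0.0
```

```bash
python3 wr.py w11 .6205 -.257 .08 .032 .4375 -.082 .05 .085; python3 go.py .4375 -.082 .2 62
```

```text
4076 z 0.031 [ 0.6227 -0.2548  0.0309] (array([ 620.8, -257.3]), array([103.8,  58.1]), 52.4)
1715 z 0.0837 [ 0.447  -0.0902  0.0832] (array([441.5, -84.9]), array([50.4, 42.9]), 60.4)
t 26.65 p [ 0.6229 -0.2576  0.2174] phi 52.41 grip 0.0851 0.0 q [-0.39  0.6   0.51  1.47  0.    1.83]
slide [  2.6  -25.42   1.46] spin -9.6 rows>= 5
```

Request:
{"api": "arm_command", "payload": {
  "slide": [
    [0.5,-5,0],
    [1,-10.2,0],
    [1.5,-15.3,0],
    [2,-20.4,0],
    [2.6,-25.4,0.5]
  ],
  "spin": [-2,-4,-6,-8.6,-8.6]
}}

```text
clock: 27.28
eef_pos: [0.434, -0.0801, 0.2036]
tool_rot: [0.862, 0.508, 0.001, 0.0]
ft_force: [0.7, 0.5, 0.3]
grip_width: 0.0849
grasp_force: 0.0
```

Request:
{"api": "arm_command", "payload": {
  "slide": [
    [0,0,0],
    [0,0,0],
    [0,0,0],
    [0,0,0],
    [0,0,0]
  ],
  "spin": [0,0,0,0,0]
}}

```text
clock: 27.9
eef_pos: [0.4355, -0.0815, 0.2031]
tool_rot: [0.862, 0.507, -0.0, -0.0]
ft_force: [-0.2, -0.1, 0.2]
grip_width: 0.0851
grasp_force: 0.0
```

```bash
python3 wr.py w12 .4375 -.082 .05 .085; python3 go.py .4375 -.082 .045 61
```

```text
2388 z 0.0837 [ 0.438  -0.0808  0.0836] (array([437.2, -82.4]), array([50.1, 50. ]), 61.6)
t 27.95 p [ 0.4353 -0.0814  0.2031] phi 60.98 grip 0.0852 0.0 q [-0.18  0.14 -0.19  1.24 -0.    1.89]
slide [ 0.06  0.22 15.81] spin -0.0 rows>= 3
```

View pics/w12.png

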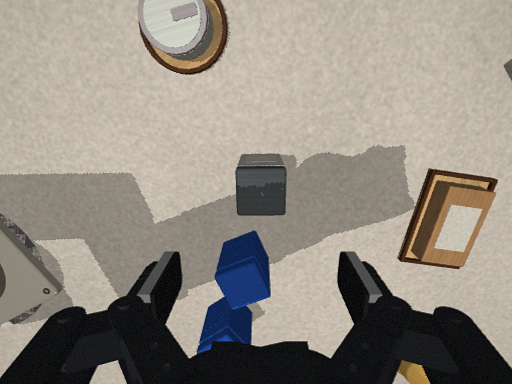

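The caddy's dark lid at (261,191) is square to the fingers and centred. The blue decoy (243,270) lies outside the finger paths.

Request:
{"api": "arm_command", "payload": {
  "slide": [
    [0.1,0.2,3],
    [0.1,0.2,8],
    [0.1,0.2,13],
    [0.1,0.2,15.4],
    [0.1,0.2,15.8]
  ],
  "spin": [-0.5,-0.5,-0.5,-0.5,-0.5]
}}

```text
clock: 28.58
eef_pos: [0.4357, -0.081, 0.0436]
tool_rot: [0.859, 0.511, -0.002, -0.001]
ft_force: [1.0, 0.1, -0.4]
grip_width: 0.0849
grasp_force: 0.0
```

Request:
{"api": "arm_command", "payload": {
  "slide": [
    [0,0,0],
    [0,0,0],
    [0,0,0],
    [0,0,0],
    [0,0,0]
  ],
  "spin": [0,0,0,0,0],
  "jaw": 4.2
}}

```text
clock: 29.2
eef_pos: [0.4384, -0.0814, 0.0467]
tool_rot: [0.859, 0.511, 0.001, 0.001]
ft_force: [-1.3, 1.1, 6.6]
grip_width: 0.0495
grasp_force: 62.1
```

Request:
{"api": "arm_command", "payload": {
  "slide": [
    [0,0,0],
    [0,0,-1],
    [0,0,-4],
    [0,0,-8],
    [0,0,-12]
  ],
  "spin": [0,0,0,0,0]
}}

```text
clock: 29.82
eef_pos: [0.4368, -0.0811, 0.1668]
tool_rot: [0.859, 0.511, -0.0, -0.0]
ft_force: [0.1, -0.1, -1.6]
grip_width: 0.0495
grasp_force: 62.4
```

```bash
python3 go.py .54 .10 .165 90 .625 .264 .165 116.3
```

```text
t 29.82 p [ 0.4368 -0.0811  0.1668] phi 61.51 grip 0.0495 62.4 q [-0.18  0.17 -0.25  1.14 -0.    1.88]
slide [20.84  0.43  0.17] spin -28.5 rows>= 4
slide [16.4  8.5  0. ] spin -26.3 rows>= 3
```

Request:
{"api": "arm_command", "payload": {
  "slide": [
    [3.5,0,0],
    [8,0.1,0],
    [12.5,0.2,0],
    [17,0.3,0],
    [20.8,0.4,0]
  ],
  "spin": [-4,-11,-18,-25,-28.5]
}}

```text
clock: 30.45
eef_pos: [0.5405, 0.1012, 0.1656]
tool_rot: [0.706, 0.708, -0.0, 0.0]
ft_force: [-0.2, -0.5, -2.6]
grip_width: 0.0495
grasp_force: 62.6
```

Request:
{"api": "arm_command", "payload": {
  "slide": [
    [4,2.1,0],
    [8.5,4.4,0],
    [13,6.8,0],
    [16.4,8.5,0],
    [16.4,8.5,3]
  ],
  "spin": [-7,-14,-21,-26.3,-26.3]
}}

```text
clock: 31.08
eef_pos: [0.6277, 0.2678, 0.1375]
tool_rot: [0.526, 0.851, 0.003, 0.002]
ft_force: [0.1, -0.2, -2.1]
grip_width: 0.0495
grasp_force: 63.1
```

Request:
{"api": "arm_command", "payload": {
  "slide": [
    [0,0,1],
    [0,0,2],
    [0,0,2],
    [0,0,2],
    [0,0,2]
  ],
  "spin": [0,0,0,0,0]
}}

```text
clock: 31.7
eef_pos: [0.6256, 0.2637, 0.1165]
tool_rot: [0.528, 0.849, 0.001, 0.001]
ft_force: [-0.5, -1.0, -1.7]
grip_width: 0.0491
grasp_force: 63.0
```

```bash
python3 wr.py w13 .625 .265 .065 .008; python3 go.py .625 .264 .051 116.3
```

```text
3425 z 0.0032 [0.6164 0.2821 0.008 ] (array([619.8, 275.2]), array([77.2, 53.5]), 26.3)
t 31.75 p [0.6255 0.2637 0.1164] phi 116.3 grip 0.0497 63.0 q [0.4  0.66 0.36 1.27 0.   1.51]
slide [ 0.05 -0.04  6.54] spin -0.0 rows>= 2
```

View pics/w13.png

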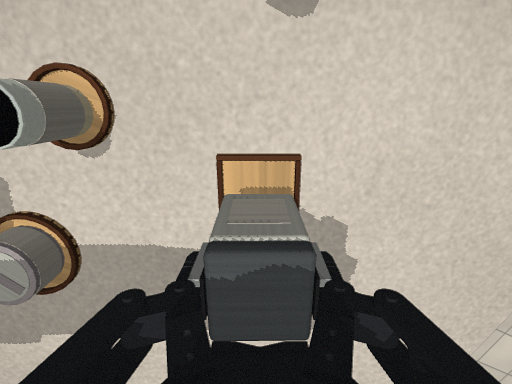

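The caddy is held parallel and centred over the square tray (tray column 259, caddy 260), and the far rim puts the tray's centre at (0.625, 0.264).

Request:
{"api": "arm_command", "payload": {
  "slide": [
    [0,0,2],
    [0,0,4],
    [0,0,5.5],
    [0,0,5.9],
    [0,0,6.1]
  ],
  "spin": [0,0,0,0,0]
}}

```text
clock: 32.38
eef_pos: [0.6253, 0.2638, 0.0546]
tool_rot: [0.528, 0.849, 0.0, 0.0]
ft_force: [0.0, 0.2, -0.6]
grip_width: 0.0493
grasp_force: 63.0
```

Request:
{"api": "arm_command", "payload": {
  "slide": [
    [0,0,0.1],
    [0,0,0.2],
    [0,0,0.2],
    [0,0,0.2],
    [0,0,0.2]
  ],
  "spin": [0,0,0,0,0]
}}

```text
clock: 33.0
eef_pos: [0.625, 0.2638, 0.0524]
tool_rot: [0.528, 0.849, 0.0, 0.0]
ft_force: [0.2, -0.3, -2.2]
grip_width: 0.0492
grasp_force: 63.0
```

Request:
{"api": "arm_command", "payload": {
  "slide": [
    [0,0,0.1],
    [0,0,0.1],
    [0,0,0.2],
    [0,0,0.2],
    [0,0,0.2]
  ],
  "spin": [0,0,0,0,0]
}}

```text
clock: 33.62
eef_pos: [0.625, 0.2637, 0.0509]
tool_rot: [0.528, 0.849, 0.0, 0.0]
ft_force: [-2.6, -1.5, 3.4]
grip_width: 0.0495
grasp_force: 63.5
```

Request:
{"api": "arm_command", "payload": {
  "slide": [
    [0,0,0],
    [0,0,0],
    [0,0,0],
    [0,0,0],
    [0,0,0]
  ],
  "spin": [0,0,0,0,0],
  "jaw": 8.5
}}

```text
clock: 34.25
eef_pos: [0.625, 0.2637, 0.0503]
tool_rot: [0.528, 0.849, 0.0, -0.0]
ft_force: [-0.5, 0.6, 0.0]
grip_width: 0.0847
grasp_force: 0.0
```

Request:
{"api": "arm_command", "payload": {
  "slide": [
    [0,0,-2],
    [0,0,-6],
    [0,0,-11],
    [0,0,-15],
    [0,0,-17]
  ],
  "spin": [0,0,0,0,0]
}}

```text
clock: 34.88
eef_pos: [0.626, 0.2642, 0.2239]
tool_rot: [0.528, 0.849, 0.002, 0.001]
ft_force: [0.8, 0.0, 0.4]
grip_width: 0.0848
grasp_force: 0.0
```

Request:
{"api": "arm_command", "payload": {
  "slide": [
    [-4,0,0],
    [-9,0,0],
    [-14,0,0],
    [-19,0,0],
    [-22,0,0]
  ],
  "spin": [0,0,0,0,0]
}}

```text
clock: 35.5
eef_pos: [0.7233, 0.0637, 0.22]
tool_rot: [0.529, 0.849, -0.0, 0.0]
ft_force: [-0.1, 0.3, -0.4]
grip_width: 0.0853
grasp_force: 0.0
```

```bash
python3 wr.py w14 .625 .264 .05 .089
python3 - <<'E'
from h import *
p=camera("scene");w=cloud(p);save(p,"end")
for k,(x,y,z) in dict(jar=(.443,.26,.099),tin=(.444,.101,.044),carton=(.62,-.257,.032),caddy=(.625,.264,.089)).items():
    m=near(w,(x,y),.07,z-.008,z+.02);print(k,np.round(np.median(w[m][:,2]),4),rect(w[m]))
cv2.imwrite("pics/end2.png",cv2.resize(cv2.imread("pics/end.png")[90:320,140:400],None,fx=2.5,fy=2.5))
E
```

```text
few 0
jar 0.1015 (array([443.9, 259.7]), array([35.3, 40.3]), 30.0)
tin 0.0468 (array([442.8, 101.4]), array([64.5, 70. ]), 68.9)
carton 0.0337 (array([ 620.6, -255.7]), array([104.1,  62. ]), 52.8)
caddy 0.0913 (array([631.1, 264.2]), array([41.6, 53.3]), 19.9)
```

View pics/end2.png

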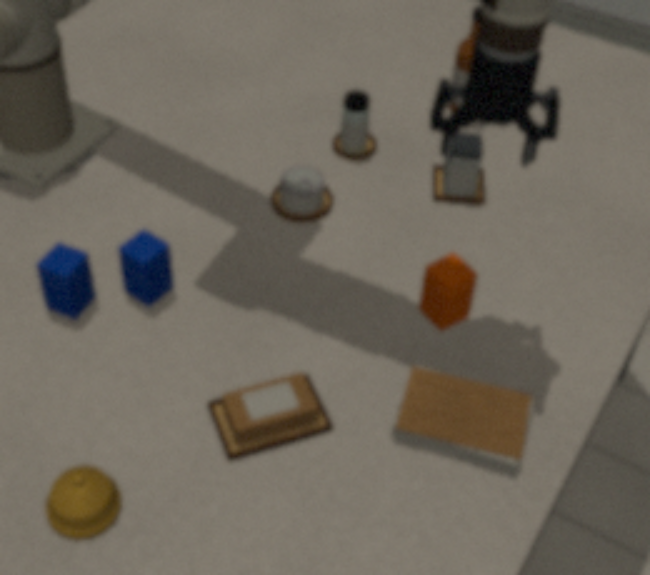

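All four products stand within their trays and their tops are 4 mm higher than before. The gripper hangs free, and the bell and decoys have not moved.

```bash
python3 -c "
from workcell import *
print(job_done())"
```

```text
the job is handed in; nothing more can be done
None
```

The jar, tin, carton and caddy each stand upright in their own tray, the sauce bottle and bell were left alone, and the job was handed in at about 36 s of the 118 s limit; the verdict was not reported back to me.

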